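Lay the mast bracket down against its stop posts

TASK

On the small plywood board, the L-shaped aluminium bracket stands upright on its foot plate: tip it over backwards onto its long back between the two stub posts, easing it down gently instead of letting it drop. Leave it lying flat with the foot plate standing up against both posts. Only push it with the fingertips, do not lift it, and leave the mug, the jar and the screwdriver alone.

Things in the scene. Friction and masses are not known exactly. Their poses are not given: they have to be found in the camera images.
- board: Fixed plywood board with a grippy black rubber facing, x -120 to +200 mm, y +-85 mm, top at z = 12 mm, with two upright steel stop posts (16 mm diameter, 25 mm tall above the board, axes at x = 8, y = +46 and -46 mm). Origin: on the desk under the board, midway between the posts, in line with their front faces. Its x axis is the direction to tip the bracket in, z up.
- bracket: Loose aluminium L, 0.3 to 0.6 kg, standing 10 to 30 mm short of the posts, a little askew. Foot plate x -100 to 0, 120 mm wide, 10 mm thick; upright 52 mm wide, 8 mm thick, at the foot's rear edge, 150 mm tall overall, no gusset. Origin: middle of the heel edge (outer back of upright meets underside of foot). x points out of the upright's back, to the posts; z up along the upright.
- upright_end (a point): Top end of the bracket's upright, middle of its outer back edge, 150 mm from the heel edge. When the bracket is down and home, the heel edge lies 10 mm in front of the posts' front faces, on the board top, with the upright between the posts.
- heel_left (a point): Point on the bracket's heel edge, 55 mm to its +y side, where the foot plate juts out past the upright and meets a post. The bracket tips about this edge; it balances at about 50 degrees and then falls by itself, unless a fingertip inside the L, on the inner face of the foot plate, holds it back.
- heel_right (a point): Point on the bracket's heel edge, 55 mm to its -y side, where the foot plate juts out and meets the other post. Pushed at the front edge of its foot plate the standing bracket slides (up to 8 N); pushed high on the upright it tips.
- mug: White ceramic mug, 80 mm across, 90 mm tall, origin at the centre of its underside. To be left alone.
- jar: Small glass jar with a steel lid, 56 mm across, 70 mm tall, origin at the centre of its underside. To be left alone.
- screwdriver: Black-handled screwdriver lying on the desk, origin under its middle. To be left alone.
Not all that is in view belongs to the job. Leave any blue, purple or yellow look-alike of the bracket alone.

How it is judged:
By the outcome, as a careful person would: the job done as asked, in the order asked, and still so for the second after the job is handed in, with the robot touching nothing.
It also fails if it takes over 67 s, if anything falls off the work surface, if the arm or the gripper's body presses on something with over 40 N, if the wrist force passes 120 N, or if a joint passes its speed limit or range.

ROBOT

A 6-joint arm with a two-finger parallel gripper is mounted at the origin on the work surface. World frame = base frame: x ahead of the robot, y to its left, z up, the work surface at z = 0. Lengths are in m, angles in degrees, forces in N, time in s.
With the tool pointing down it reaches from about 0.375 to 0.9 m from the base axis. Payload 3.1 kg.
Tool frame: the origin (TCP) lies at the very end of the fingers, on their centre line; the grasp point (between the pads) lies 19 mm behind it; x points along the fingers, z is the direction in which the jaws open and shut, and the axes are right-handed (so a half turn about x gives the same grasp; the last joint's range is limited). The gripper opens to 87 mm and grips with 3 to 60 N. Pads are 19 mm wide; open, the fingers measure 117 mm over their backs; the gripper's body (75 mm by 190 mm) begins 51 mm behind the grasp point.
Start: joints at [54.46, 30.224, 82.088, -0, 67.689, -10.227], TCP at [0.267, 0.565, 0.223] pointing down, gripper open.
Joint ranges: [-176.69, 176.69], [-43.24, 126.21], [12.49, 139.97], [-82, 262], [0, 151.66], [-163.58, 163.58]. Speed limits (degrees/s): [159.86, 159.86, 180, 180, 180, 180].

INTERFACE

Orientations are given as a 3x3 rotation matrix whose columns are the frame's x, y, z axes.
In Python, from rig import bot gives the robot as it stands.
- The arm moves only by the tool send_rows, never from a script. Its arguments are lists of equal length, an entry for each row: "fingers": the opening, from 0 (shut) to 1 (fully open); "dp": the shift along the world's x, y, z in mm, a list of three; "turn": the turn, a rotation vector about the world's x, y, z in rad, a list of three. In form: {"fingers": [fingers, ...], "dp": [[tx, ty, tz], ...], "turn": [[rx, ry, rz], ...]}. A call has 1 to 10 rows; each row is the pose to reach, as a shift and turn from the pose measured when the call began; what a row does not reach only later rows make up. A row lasts 1/12 s, in which the tool goes at most 41.7 mm and 7.16 degrees, less where a joint would pass 70% of its speed; a pose out of reach is approached as far as the arm can. A call with a gripper value outside its range is refused whole. The fingers move at their own pace and stop on an object; the grip force is fixed at half the most. Time passes only in rows, so rows that repeat a pose let the fingers close. It gives the time, the measured TCP pose, the force and the opening at its end, in the units of the state.
- bot.read_state(): the state, without advancing time (a new reading comes with each control period).
- bot.capture(name): name is "side" or "top" or "wrist"; returns a dict with "img" (480x640x3 uint8, blue, green, red), "z_map" (480x640 float32, m along the optical axis (not along the pixel's ray), 0 where there is no reading), "mtx" (3x3 intrinsics, pixels), "origin" and "orientation" of the camera in the world; the wrist camera has in their place "hand_eye" (4x4, takes a point from camera to tool coordinates, whose origin is the TCP and whose axes are the tool frame's). Camera axes: x right, y up, looking along -z (the intrinsics and any distortion apply to the point x, -y, -z); pixel columns grow to the right and rows downward; lengths in m; the calibration is good to about 2 mm. A picture is of the moment at which its call begins: read the wrist's pose just before it.
- bot.hand_in(): hands the job in, once; it reports no verdict.
The state is a dict: "time_s": time; "joint_positions": joint angles; "qvel": joint speeds; "tau": joint torques, N m; "position": TCP position; "tcp_rot": TCP orientation; "force": force on the tool from outside, world axes, zero at the start; "moment": the same for the moment, N m; "opening": opening from 0.0 (shut) to 1.0 (fully open).
Only numpy, scipy, OpenCV 4.12 (cv2) and the standard library are available. Lean on these libraries where they do the work, as an engineer would, in place of code of your own. Each camera call takes 0.05 s, during which the arm holds its last target.

## Working session

There is one attempt and no reset: what is moved stays moved. The work goes in short steps, Python scripts to look and compute and a tool call to move; the robot and the scene stay as the last step left them, time stands still between calls to the robot, and variables do not carry over. Pictures are saved under pics/ and viewed, and the job is handed in when it is done.

Besides the shell and the picture viewer there is one more tool, called after "Emit:" by a JSON object that holds its "method" and its "body", one argument or row to a line. send_rows: Moves the arm, as the interface text tells. Its arguments: {"type":"object","properties":{"fingers":{"type":"array","items":{"type":"number"}},"dp":{"type":"array","items":{"type":"array","items":{"type":"number"}}},"turn":{"type":"array","items":{"type":"array","items":{"type":"number"}}}},"required":["fingers","dp","turn"]}

```bash
ls; mkdir -p pics
cat > h.py <<'E'
from rig import bot
import numpy as np, cv2
def cap(n,f):
    s=bot.read_state(); c=bot.capture(n); cv2.imwrite('pics/'+f,c['img']); 
    if 'hand_eye' in c:
        T=np.eye(4);T[:3,:3]=np.array(s['tcp_rot']);T[:3,3]=s['position'];M=T@np.array(c['hand_eye']);c['origin']=M[:3,3];c['orientation']=M[:3,:3]
    np.savez('last_%s.npz'%n,**{k:np.array(v) for k,v in c.items()})
    return c
def pts(c):
    K=np.array(c['mtx']);z=np.array(c['z_map']);v,u=np.mgrid[0:480,0:640]
    P=np.stack([(u-K[0,2])/K[0,0]*z,-(v-K[1,2])/K[1,1]*z,-z],-1)
    W=P@np.array(c['orientation']).T+np.array(c['origin']);W[z==0]=np.nan
    return W
def proj(c,X):
    K=np.array(c['mtx']);p=(np.atleast_2d(X)-np.array(c['origin']))@np.array(c['orientation'])
    return np.c_[K[0,0]*p[:,0]/-p[:,2]+K[0,2],K[1,1]*-p[:,1]/-p[:,2]+K[1,2]]
E
python3 - <<'E'
from h import *
s=bot.read_state();print(s)
for n in('side','top','wrist'):
    c=cap(n,n+'0.png');print(n,c['origin'],c['orientation'],c['mtx'],[k for k in c])
E
```

```text
pics
{'time_s': 0.0, 'joint_positions': array([ 5.44582044e+01,  3.02794914e+01,  8.21557347e+01, -1.32350411e-03,
        6.76894797e+01, -1.02268517e+01]), 'qvel': array([-0.03819216, -0.04592166, -0.01589348, -0.0119404 , -0.00607773,
        0.0292171 ]), 'tau': array([ 3.17404727e-05, -4.40038204e+01, -1.76596159e+01,  6.33099256e-02,
        5.81274997e-02, -1.24259600e-04]), 'position': array([0.26678975, 0.56439009, 0.22156962]), 'tcp_rot': array([[-1.24781775e-03, -9.03974587e-01,  4.27584365e-01],
       [-1.78344254e-03,  4.27586029e-01,  9.03972902e-01],
       [-9.99997631e-01,  3.65421286e-04, -2.14573617e-03]]), 'force': array([ 0.28897903, -0.16070862,  0.04351902]), 'moment': array([-0.0364115 ,  0.02146182,  0.06135305]), 'opening': 1.0006774894363137}
side [ 0.47253067 -0.63376355  0.77924286] [[ 0.97633643  0.14465865 -0.16075152]
 [-0.21573093  0.70332834 -0.67733995]
 [ 0.01507802  0.69599075  0.71789243]] [[440.01412819   0.         317.2968532 ]
 [  0.         440.01412819 247.42975503]
 [  0.           0.           1.        ]] ['img', 'z_map', 'mtx', 'origin', 'orientation']
top [ 0.34246738 -0.02147138  1.37637887] [[ 0.01892443  0.98068088 -0.19469689]
 [-0.99979503  0.01996301  0.00337344]
 [ 0.007195    0.19459314  0.98085766]] [[565.86171538   0.         321.03406855]
 [  0.         565.86171538 230.4579071 ]
 [  0.           0.           1.        ]] ['img', 'z_map', 'mtx', 'origin', 'orientation']
wrist [0.20580765 0.59393003 0.38406816] [[ 0.42712985 -0.87672912 -0.22114732]
 [ 0.90418592  0.41339434  0.10748461]
 [-0.00281383 -0.24586818  0.96929919]] [[429.34618773   0.         324.04605787]
 [  0.         429.34618773 248.21853073]
 [  0.           0.           1.        ]] ['img', 'z_map', 'mtx', 'hand_eye', 'origin', 'orientation']
```

View pics/side0.png

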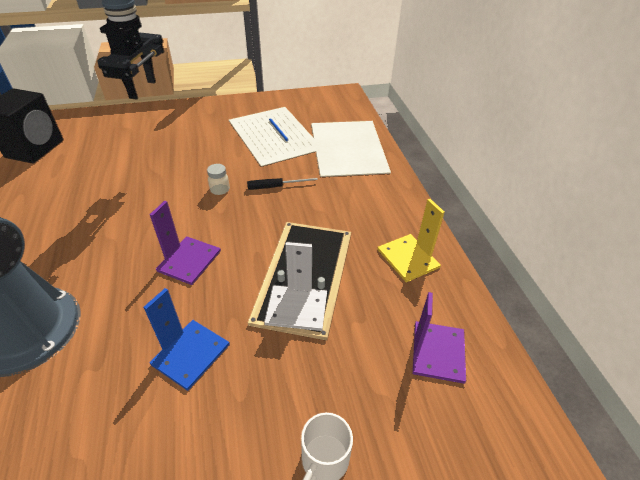

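View pics/top0.png

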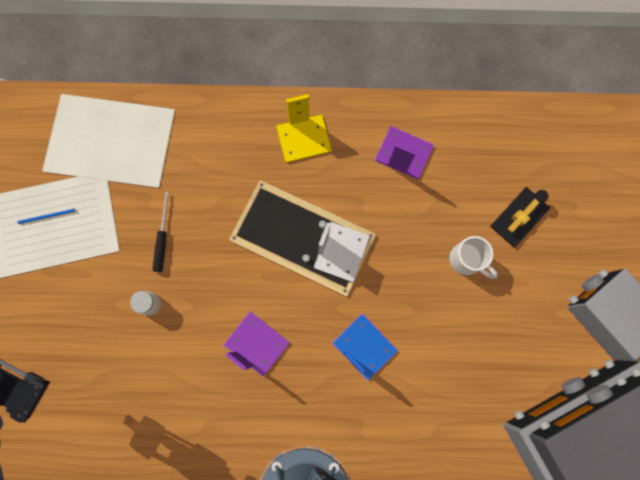

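View pics/wrist0.png

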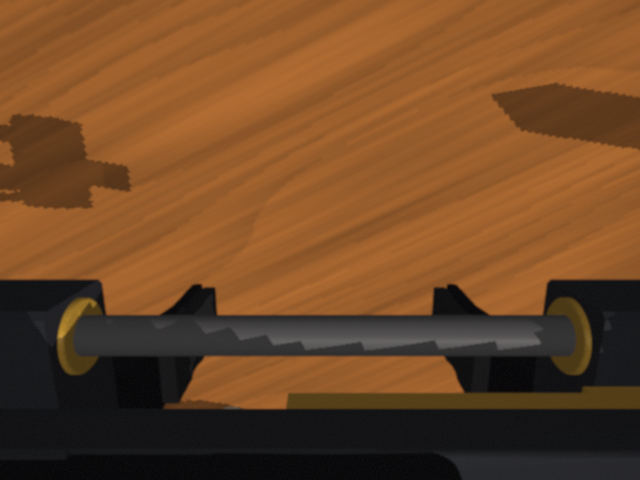

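Side view: the silver bracket stands on the board at about (298,280), and the posts are at (281,275) and (321,283). Top view: the bracket foot is at (345,250) and the posts are at (323,224) and (306,258). The jar, mug and look-alikes are well clear of it.

```bash
cat > m.py <<'E'
from h import *
def board(c):
    W=pts(c)
    img=c['img'];hsv=cv2.cvtColor(img,cv2.COLOR_BGR2HSV)
    return W,hsv
E
python3 - <<'E'
from m import *
for n in('top','side'):
    c=dict(np.load('last_%s.npz'%n));W,hsv=board(c)
    reg=(W[...,0]>.3)&(W[...,0]<.75)&(abs(W[...,1])<.3)
    h=W[...,2]
    # board: height 8..16mm
    m=(reg&(h>.007)&(h<.017)).astype(np.uint8)
    m=cv2.morphologyEx(m,cv2.MORPH_OPEN,np.ones((2,2)))
    # low-sat bright points = bracket & posts
    sil=reg&(hsv[...,1]<45)&(hsv[...,2]>70)
    k,l,st,ce=cv2.connectedComponentsWithStats(m,connectivity=8)
    for i in range(1,k):
        if st[i,4]>150: print(n,'low',st[i],np.nanmean(W[l==i],0))
    k,l,st,ce=cv2.connectedComponentsWithStats(sil.astype(np.uint8))
    for i in range(1,k):
        if st[i,4]>15: print(n,'sil',st[i],ce[i],np.nanmean(W[l==i],0),np.nanmin(W[l==i],0),np.nanmax(W[l==i],0))
    x0,y0,x1,y1=(215,165,395,310) if n=='top' else (235,205,365,350)
    cv2.imwrite('pics/crop_%s.png'%n,cv2.resize(c['img'][y0:y1,x0:x1],None,fx=4,fy=4,interpolation=cv2.INTER_CUBIC))
E
```

```text
top low [ 231  182  146  115 5665] [0.60378436 0.04727782 0.01133637]
top low [226 313  54  49 892] [0.34418031 0.12605013 0.00888889]
top low [337 331  51  32 602] [ 0.34001446 -0.13193692  0.00891005]
top sil [ 313  220   59   62 2286] [339.47025372 250.10411199] [ 0.56262925 -0.07169929  0.02825649] [ 0.48980333 -0.14899437  0.0020029 ] [ 0.64049004 -0.00826757  0.16474884]
top sil [301 254   9   8  60] [305.25 257.4 ] [0.54344829 0.01065731 0.02685901] [0.53410271 0.00138632 0.00242132] [0.55543863 0.02142121 0.04138034]
side low [ 249  223  103  116 4476] [0.60654254 0.02200601 0.01237155]
side low [ 173  238   48   45 1175] [0.34687295 0.11635757 0.0084874 ]
side low [ 172  321   58   69 2143] [ 0.34640452 -0.14068911  0.00886177]
side sil [ 264  241   64   93 3578] [297.52850755 292.91335942] [ 0.56705056 -0.0640596   0.0458208 ] [ 0.48933055 -0.15036738  0.00682344] [0.63690712 0.12899497 0.1629635 ]
side sil [277 270   8  12  84] [280.66666667 275.27380952] [0.54183126 0.00771595 0.02698852] [ 0.53496943 -0.00161933  0.00996391] [0.55124639 0.03836361 0.03842881]
```

View pics/crop_top.png

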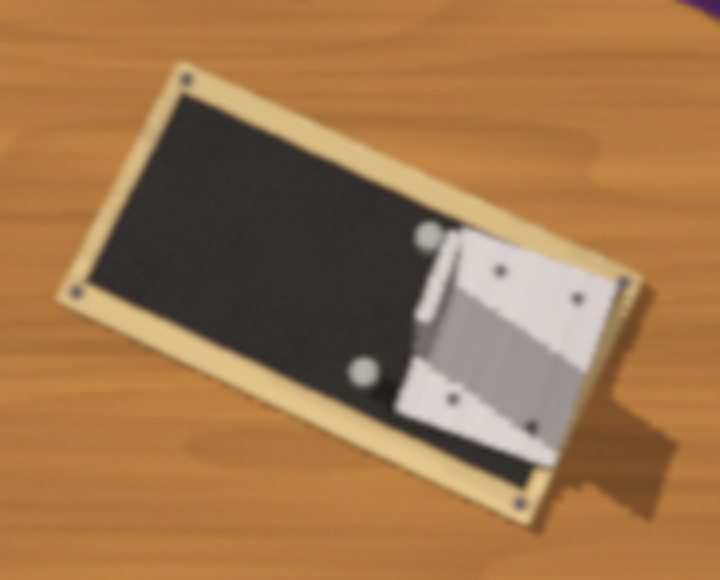

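View pics/crop_side.png

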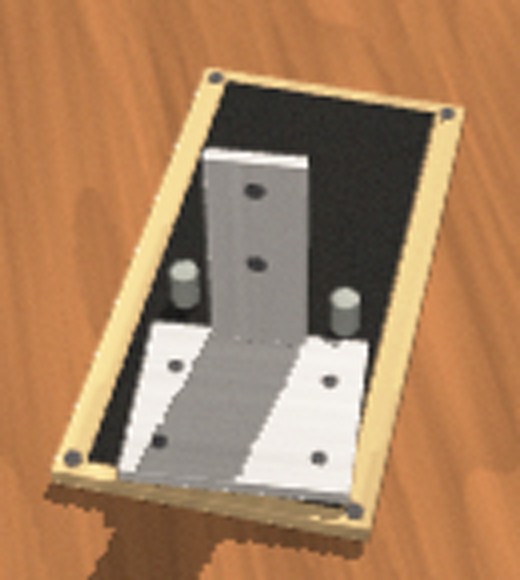

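```bash
cat >> h.py <<'E'
def ray(c,uv,z):
    K=np.array(c['mtx']);uv=np.atleast_2d(uv).astype(float)
    d=np.c_[(uv[:,0]-K[0,2])/K[0,0],-(uv[:,1]-K[1,2])/K[1,1],-np.ones(len(uv))]@np.array(c['orientation']).T
    o=np.array(c['origin']);return o+d*((z-o[2])/d[:,2])[:,None]
E
python3 - <<'E'
from h import *
np.set_printoptions(precision=4,suppress=True)
T=dict(np.load('last_top.npz'));S=dict(np.load('last_side.npz'))
t=lambda a:np.array(a)/4+[215,165]
s=lambda a:np.array(a)/4+[235,205]
for nm,c,f,cor,post,foot,up in (
 ('top',T,t,[(182,62),(58,298),(532,523),(640,275)],[(428,236),(363,371)],[(462,230),(622,282),(556,467),(397,408)],[(452,232),(415,318)]),
 ('side',S,s,[(463,108),(207,70),(52,470),(368,532)],[(345,296),(184,268)],[(368,342),(352,493),(118,473),(152,322)],[(308,157),(205,150)])):
    C=ray(c,f(cor),.012);P=ray(c,f(post),.037);F=ray(c,f(foot),.022);U=ray(c,f(up),.162)
    print(nm,'corners',C[:,:2].tolist());print(np.linalg.norm(np.diff(C[[0,1,2,3,0]],axis=0),axis=1), C.mean(0))
    d=P[1]-P[0];x=np.array([-d[1],d[0]])/np.linalg.norm(d[:2]);print('posts',P,np.linalg.norm(d),'ang',np.degrees(np.arctan2(*x[::-1])))
    print('board ang', np.degrees(np.arctan2(*( C[0]+C[1]-C[2]-C[3])[:2][::-1])))
    print('foot',F,np.linalg.norm(np.diff(F[[0,1,2,3,0]],axis=0),axis=1),'ang',np.degrees(np.arctan2(*( F[0]+F[3]-F[2]-F[1])[:2][::-1])))
    print('up',U)
E
```

```text
top corners [[0.7375197119048471, 0.12755589234218193], [0.586174042725757, 0.19740253383779463], [0.4546175009900735, -0.09400715447776453], [0.6077455194573578, -0.1588952439899682]]
[0.1667 0.3197 0.1663 0.3145] [0.5965 0.018  0.012 ]
posts [[ 0.6243 -0.0281  0.037 ]
 [ 0.5411  0.0092  0.037 ]] 0.09117195885416539 ang -114.14645445192878
board ang 65.66570046202007
foot [[ 0.6316 -0.0489  0.022 ]
 [ 0.6012 -0.1469  0.022 ]
 [ 0.4875 -0.1075  0.022 ]
 [ 0.5212 -0.0115  0.022 ]] [0.1026 0.1203 0.1018 0.1166] ang 71.72106130100697
up [[ 0.6005 -0.0406  0.162 ]
 [ 0.5523 -0.0213  0.162 ]]
side corners [[0.7385539722148102, 0.1260119276937931], [0.5867609533773109, 0.1929365725277098], [0.45635420768149004, -0.09302232610626582], [0.6084581696183076, -0.16332683091661365]]
[0.1659 0.3143 0.1676 0.3172] [0.5975 0.0156 0.012 ]
posts [[ 0.6264 -0.0295  0.037 ]
 [ 0.5432  0.0085  0.037 ]] 0.09149904083479359 ang -114.54299140935561
board ang 65.63834026002739
foot [[ 0.6346 -0.0519  0.022 ]
 [ 0.604  -0.1454  0.022 ]
 [ 0.4894 -0.1088  0.022 ]
 [ 0.521  -0.0139  0.022 ]] [0.0983 0.1203 0.1001 0.1197] ang 71.73151744530769
up [[ 0.6024 -0.0408  0.162 ]
 [ 0.5537 -0.0258  0.162 ]]
```

Run:
```python
from h import *
np.set_printoptions(precision=4,suppress=True)
T=dict(np.load('last_top.npz'));S=dict(np.load('last_side.npz'))
a=cv2.resize(S['img'][0:110,70:190],None,fx=5,fy=5,interpolation=cv2.INTER_CUBIC)
cv2.imwrite('pics/grip.png',a)
W=pts(S);s=bot.read_state();R=np.array(s['tcp_rot'])
L=(W-s['position'])@R
m=(np.linalg.norm(L,axis=-1)<.3)&(W[...,2]>.1)
P=L[m]*1000
for lo in range(-280,20,20):
    q=P[(P[:,0]>=lo)&(P[:,0]<lo+20)]
    if len(q)>5: print(lo,len(q),q[:,1:].min(0),q[:,1:].max(0))
o=np.array([.5808,-.0173]);b=np.radians(65.6);x=np.array([np.cos(b),np.sin(b)]);y=np.array([-x[1],x[0]])
for F in ([[.6316,-.0489],[.6012,-.1469],[.4875,-.1075],[.5212,-.0115]],[[.6346,-.0519],[.604,-.1454],[.4894,-.1088],[.521,-.0139]]):
    d=np.array(F)-o;print(np.c_[d@x,d@y]*1000)
```

```text
-240 77 [-34.4899 -36.6667] [22.1259 -7.0491]
-220 311 [-37.6153 -40.2323] [31.0087 23.0854]
-200 262 [-36.4153 -39.2709] [27.2944 16.7205]
-180 465 [-39.7363 -56.0738] [37.0144 27.4222]
-160 259 [-38.7505 -57.1886] [32.32   13.9584]
-140 284 [-26.2245 -56.1739] [22.4172 15.6722]
-120 799 [-39.2169 -99.1702] [37.5694 93.4166]
-100 529 [-40.2434 -97.6987] [37.7993 92.6304]
-80 245 [-40.5211 -92.37  ] [36.7621 82.0578]
-60 115 [-13.1809 -63.8503] [10.5366 59.277 ]
-40 135 [-14.6292 -61.642 ] [11.092  52.7595]
-20 127 [-13.5654 -57.5534] [11.9641 50.6579]
0 14 [-11.6531 -53.7989] [12.4926 51.1111]
[[  -7.7919  -59.3168]
 [-109.5973  -72.1163]
 [-120.6863   47.7048]
 [ -19.3391   56.6728]]
[[  -9.2846  -63.2882]
 [-107.0746  -74.0465]
 [-121.0853   45.4374]
 [ -21.6073   55.8634]]
```

View pics/grip.png

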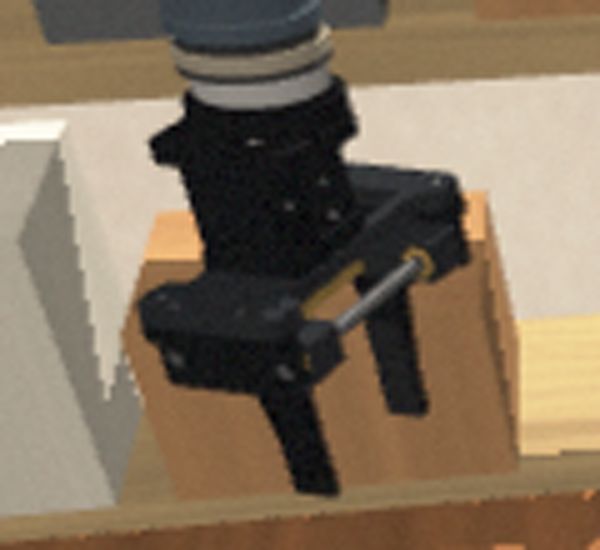

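The gripper body is 190 mm long along the jaw axis, so the plan is:
1. Nudge the bracket sideways and then from the front, using two fingers so it squares up.
2. Tip it with the jaws across the board.

Emit:
{"method": "send_rows", "body": {
  "fingers": [0.75, 0.75, 0.75, 0.75, 0.75, 0.75, 0.75, 0.75, 0.75, 0.75],
  "dp": [
    [19, -34, 0],
    [38, -68, 0],
    [57, -102, 0],
    [76, -136, 0],
    [95, -170, 0],
    [114, -204, 0],
    [133, -238, 0],
    [152, -272, 0],
    [171, -306, 0],
    [190, -340, 0]
  ],
  "turn": [
    [0, 0, -0.12],
    [0, 0, -0.24],
    [0, 0, -0.36],
    [0, 0, -0.48],
    [0, 0, -0.6],
    [0, 0, -0.72],
    [0, 0, -0.84],
    [0, 0, -0.96],
    [0, 0, -1.08],
    [0, 0, -1.2]
  ]
}}

```text
time_s: 0.98
position: [0.4573, 0.2228, 0.2217]
tcp_rot: [[-0.002, 0.077, 0.997], [0.0, 0.997, -0.077], [-1.0, 0.0, -0.002]]
force: [0.2, -0.3, 0.2]
opening: 0.749
```

Emit:
{"method": "send_rows", "body": {
  "fingers": [0.75, 0.75, 0.75, 0.75, 0.75, 0.75, 0.75, 0.75, 0.75, 0.75],
  "dp": [
    [19, -34, 0],
    [38, -68, 0],
    [57, -102, 0],
    [76, -136, 0],
    [95, -170, 0],
    [114, -204, 0],
    [133, -238, 0],
    [152, -272, 0],
    [171, -306, 0],
    [190, -340, 0]
  ],
  "turn": [
    [0, 0, -0.12],
    [0, 0, -0.24],
    [0, 0, -0.36],
    [0, 0, -0.48],
    [0, 0, -0.6],
    [0, 0, -0.72],
    [0, 0, -0.84],
    [0, 0, -0.96],
    [0, 0, -1.08],
    [0, 0, -1.2]
  ]
}}

```text
time_s: 1.82
position: [0.6476, -0.119, 0.2213]
tcp_rot: [[-0.001, 0.959, 0.284], [0.002, 0.284, -0.959], [-1.0, -0.0, -0.003]]
force: [0.9, -0.1, -0.6]
opening: 0.745
```

```bash
cat >> h.py <<'E'
np.set_printoptions(precision=4,suppress=True)
O=np.array([.5808,-.0173]);B=np.radians(65.6);BX=np.array([np.cos(B),np.sin(B)]);BY=np.array([-BX[1],BX[0]])
def w2b(p): d=np.atleast_2d(p)[:,:2]-O; return np.c_[d@BX,d@BY]*1000
def where():
    s=bot.read_state();p=np.array(s['position']);R=np.array(s['tcp_rot']);y=np.degrees(np.arctan2(R[1,2],R[0,2]))
    print('t %.2f'%s['time_s'],'pos',p,'board XY',w2b(p)[0],'z',p[2]*1000,'yaw',y,'F',s['force'],'F board',s['force'][:2]@BX,s['force'][:2]@BY,'open',s['opening'],'xaxis',R[:,0]);print('q',s['joint_positions']);return p,y
def go(X,Y,Z,yaw=None):
    p,y=where();t=O+X/1000*BX+Y/1000*BY
    print('dp',(t-p[:2])*1000,Z-p[2]*1000,'turn',None if yaw is None else np.radians((yaw-y+180)%360-180))
E
python3 -c "
from h import *
go(-65,-105,60,-114.4)"
```

```text
t 1.82 pos [ 0.6476 -0.119   0.2213] board XY [ -65.0252 -102.8565] z 221.2867680135201 yaw -73.52082835810792 F [ 0.9276 -0.0562 -0.6141] F board 0.3320496985878874 -0.867993682044741 open 0.7452218402128767 xaxis [-0.0011  0.0024 -1.    ]
q [-20.1682  32.9819  76.9316   0.1135  70.195   53.3141]
dp [ 1.9624 -0.8625] -161.2867680135201 turn -0.713476140638913
```

Emit:
{"method": "send_rows", "body": {
  "fingers": [0.6, 0.6, 0.6, 0.6, 0.6, 0.6, 0.6, 0.6, 0.6, 0.6],
  "dp": [
    [2, -1, 0],
    [2, -1, 0],
    [2, -1, -20],
    [2, -1, -50],
    [2, -1, -80],
    [2, -1, -110],
    [2, -1, -140],
    [2, -1, -160],
    [2, -1, -160],
    [2, -1, -160]
  ],
  "turn": [
    [0, 0, -0.12],
    [0, 0, -0.24],
    [0, 0, -0.36],
    [0, 0, -0.48],
    [0, 0, -0.6],
    [0, 0, -0.713],
    [0, 0, -0.713],
    [0, 0, -0.713],
    [0, 0, -0.713],
    [0, 0, -0.713]
  ]
}}

```text
time_s: 2.65
position: [0.6486, -0.1197, 0.0599]
tcp_rot: [[-0.002, 0.911, -0.413], [0.004, -0.413, -0.911], [-1.0, -0.004, -0.002]]
force: [0.0, 0.5, -0.3]
opening: 0.6
```

```bash
python3 -c "
from h import *
go(-65,-105,18,-114.4)
c=cap('side','s1.png')
cv2.imwrite('pics/s1c.png',cv2.resize(c['img'][190:370,220:400],None,fx=3,fy=3))"
```

```text
t 2.65 pos [ 0.6486 -0.1197  0.0599] board XY [ -65.1959 -104.0785] z 59.924343459663035 yaw -114.37334333564868 F [ 0.012   0.4829 -0.3299] F board 0.4447402111922048 0.18857099405861283 open 0.6004152235925112 xaxis [-0.0025  0.0037 -1.    ]
q [-20.2117  44.306   83.3432   0.1896  52.5572  94.0459]
dp [ 0.9201 -0.2023] -41.924343459663035 turn -0.00046524656052955907
```

View pics/s1c.png

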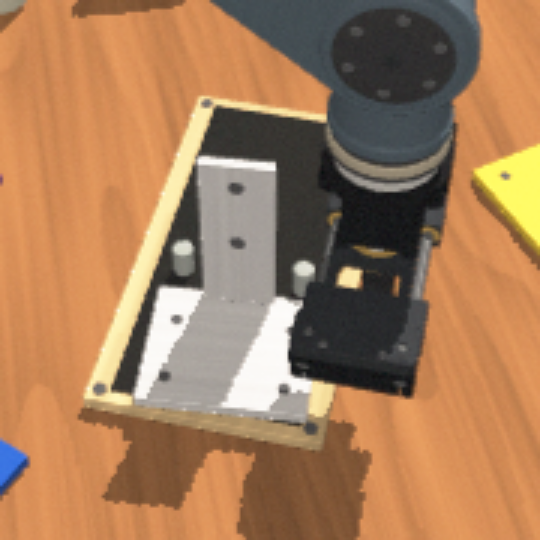

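Emit:
{"method": "send_rows", "body": {
  "fingers": [0.6, 0.6, 0.6, 0.6, 0.6, 0.6, 0.6, 0.6, 0.6, 0.6],
  "dp": [
    [1, 0, -25],
    [1, 0, -43],
    [0, 0, -43],
    [-4, 2, -43],
    [-8, 4, -43],
    [-12, 5.5, -43],
    [-14, 6.5, -43],
    [-16, 7.5, -43],
    [-18, 8.5, -43],
    [-20, 9.5, -43]
  ],
  "turn": [
    [0, 0, 0],
    [0, 0, 0],
    [0, 0, 0],
    [0, 0, 0],
    [0, 0, 0],
    [0, 0, 0],
    [0, 0, 0],
    [0, 0, 0],
    [0, 0, 0],
    [0, 0, 0]
  ]
}}

```text
time_s: 3.53
position: [0.6302, -0.1106, 0.0191]
tcp_rot: [[0.002, 0.911, -0.413], [0.002, -0.413, -0.911], [-1.0, 0.001, -0.003]]
force: [0.0, 0.6, 0.0]
opening: 0.603
```

```bash
python3 -c "
from h import *
go(-65,-70,17,-114.4)"
```

```text
t 3.53 pos [ 0.6302 -0.1106  0.0191] board XY [-64.607 -83.511] z 19.11690987970503 yaw -114.36564301475487 F [0.0287 0.6162 0.0088] F board 0.5730448061134176 0.22838067262069683 open 0.6031087014666247 xaxis [ 0.002   0.0021 -1.    ]
q [-20.0211  46.5467  87.4117   0.208   45.9771  94.2001]
dp [-12.4666   5.2235] -2.1169098797050303 turn -0.0005996425135870439
```

Emit:
{"method": "send_rows", "body": {
  "fingers": [0.6, 0.6, 0.6, 0.6, 0.6, 0.6, 0.6, 0.6],
  "dp": [
    [-2, 1, -2],
    [-3.5, 1.6, -2],
    [-5, 2.3, -2],
    [-6.5, 3, -2],
    [-8, 3.6, -2],
    [-9.5, 4.2, -2],
    [-11, 4.8, -2],
    [-12.5, 5.3, -2]
  ],
  "turn": [
    [0, 0, 0],
    [0, 0, 0],
    [0, 0, 0],
    [0, 0, 0],
    [0, 0, 0],
    [0, 0, 0],
    [0, 0, 0],
    [0, 0, 0]
  ]
}}

```text
time_s: 4.2
position: [0.6178, -0.1055, 0.0172]
tcp_rot: [[0.003, 0.911, -0.413], [0.002, -0.413, -0.911], [-1.0, 0.002, -0.003]]
force: [1.8, -1.0, 0.4]
opening: 0.597
```

```bash
python3 -c "
from h import *
go(-65,-70,17,-114.4)
for n in ('side','top'):
  c=cap(n,n+'2.png');x0,y0=(220,190) if n=='side' else (215,165)
  cv2.imwrite('pics/%s2c.png'%n,cv2.resize(c['img'][y0:y0+160,x0:x0+180],None,fx=4,fy=4,interpolation=cv2.INTER_CUBIC))"
```

```text
t 4.20 pos [ 0.6178 -0.1055  0.0172] board XY [-65.0561 -70.1186] z 17.231804142382874 yaw -114.37015731917812 F [ 1.803  -1.0333  0.4236] F board -0.19617559595409353 -2.0688625550588444 open 0.596757467326507 xaxis [ 0.0025  0.0017 -1.    ]
q [-19.9647  46.0548  89.507    0.2054  44.3368  94.2587]
dp [-0.0848  0.1001] -0.23180414238287383 turn -0.0005208530379639323
```

View pics/side2c.png

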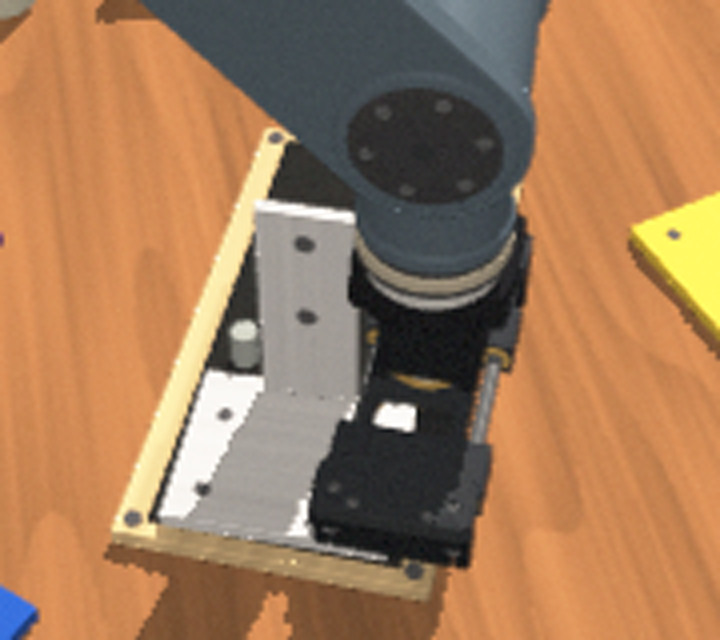

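View pics/top2c.png

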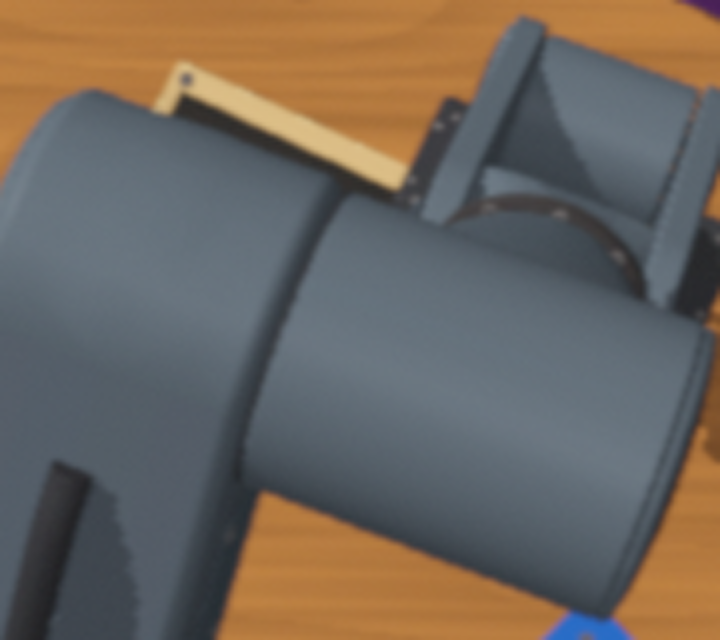

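The side view shows the foot edge (160,520)–(390,555) now parallel to the board edge, so the bracket looks square. Next I back off and measure it from clear views.

Emit:
{"method": "send_rows", "body": {
  "fingers": [0.6, 0.6, 0.6, 0.6, 0.6, 0.8, 1, 1, 1, 1],
  "dp": [
    [10, -5, 0],
    [30, -14, 0],
    [36, -17, 30],
    [36, -17, 65],
    [36, -17, 100],
    [36, -17, 135],
    [25, -45, 170],
    [10, -75, 170],
    [-10, -105, 170],
    [-30, -130, 170]
  ],
  "turn": [
    [0, 0, 0],
    [0, 0, 0],
    [0, 0, 0],
    [0, 0, 0.12],
    [0, 0, 0.24],
    [0, 0, 0.36],
    [0, 0, 0.48],
    [0, 0, 0.6],
    [0, 0, 0.72],
    [0, 0, 0.84]
  ]
}}

```text
time_s: 5.13
position: [0.5861, -0.2358, 0.1878]
tcp_rot: [[-0.001, 0.913, 0.409], [0.003, 0.409, -0.913], [-1.0, 0.0, -0.003]]
force: [-0.1, -0.1, 0.7]
opening: 0.89
```

```bash
python3 -c "
from h import *
go(-160,0,190,-24.4)
for n in ('side','top'):
  c=cap(n,n+'3.png');x0,y0=(220,190) if n=='side' else (215,165)
  cv2.imwrite('pics/%s3c.png'%n,cv2.resize(c['img'][y0:y0+145,x0:x0+180],None,fx=4,fy=4,interpolation=cv2.INTER_CUBIC))"
```

```text
t 5.13 pos [ 0.5861 -0.2358  0.1878] board XY [-196.817   -95.1405] z 187.80026399341028 yaw -65.8825757679295 F [-0.0535 -0.1203  0.7125] F board -0.13164459215360755 -0.0009250821956971685 open 0.8896562899710595 xaxis [-0.001   0.0034 -1.    ]
q [-32.1024  33.014   82.9361   0.1483  64.1993  33.7155]
dp [-71.4336  72.8316] 2.199736006589717 turn 0.7240075293583847
```

View pics/side3c.png

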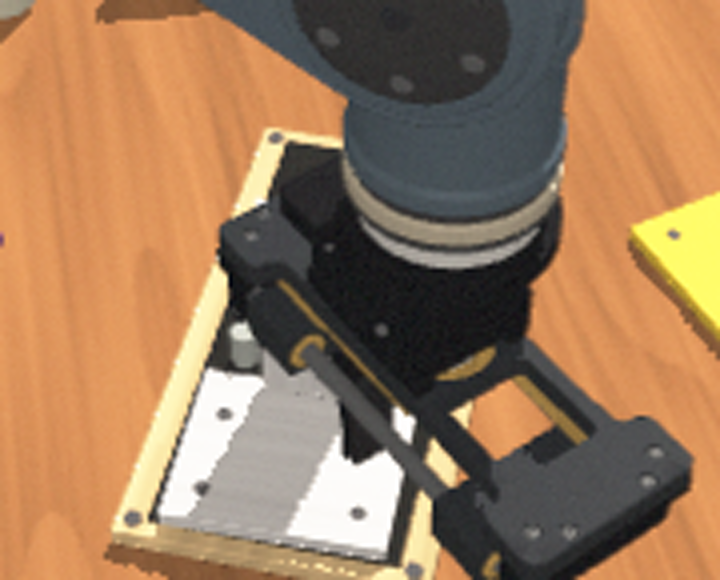

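View pics/top3c.png

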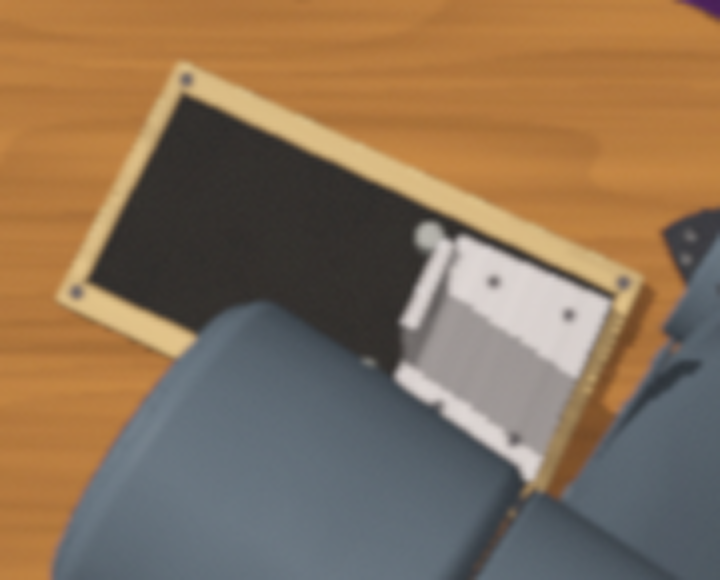

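```bash
python3 -c "
from h import *
T=dict(np.load('last_top.npz'));S=dict(np.load('last_side.npz'))
print(w2b(ray(T,np.array([(459,236),(613,300),(533,478),(396,375)])/4+[215,165],.022)))
print(w2b(ray(S,np.array([(158,519),(390,551),(210,369)])/4+[220,190],.022)))
"
```

```text
[[  -7.7416  -55.1674]
 [-109.2785  -59.647 ]
 [-111.046    59.5792]
 [ -10.091    38.8103]]
[[-115.0934   57.9765]
 [-108.2647  -62.8782]
 [ -12.8793   59.467 ]]
```

The bracket now sits at Y≈0 with the heel at X≈-10.5 and about 2° of yaw. That's good enough, so the front push isn't needed. Next I move in for the tip.

Emit:
{"method": "send_rows", "body": {
  "fingers": [0.12, 0.12, 0.12, 0.12, 0.12, 0.12, 0.12, 0.12, 0.12],
  "dp": [
    [-15, 10, 2],
    [-30, 25, 2],
    [-45, 40, 2],
    [-60, 55, 2],
    [-71, 73, 2],
    [-60, 97, 2],
    [-48, 124, 2],
    [-40, 142, 2],
    [-30, 164, 2]
  ],
  "turn": [
    [0, 0, 0.12],
    [0, 0, 0.24],
    [0, 0, 0.36],
    [0, 0, 0.48],
    [0, 0, 0.6],
    [0, 0, 0.724],
    [0, 0, 0.724],
    [0, 0, 0.724],
    [0, 0, 0.724]
  ]
}}

```text
time_s: 5.98
position: [0.5525, -0.0712, 0.1881]
tcp_rot: [[-0.01, 0.423, 0.906], [0.002, 0.906, -0.423], [-1.0, -0.002, -0.01]]
force: [0.5, -0.5, -0.0]
opening: 0.402
```

```bash
python3 -c "
from h import *
go(-50,0,137,-24.4)
c=cap('side','s4.png')
cv2.imwrite('pics/s4c.png',cv2.resize(c['img'][160:360,200:420],None,fx=3,fy=3))"
```

```text
t 5.98 pos [ 0.5525 -0.0712  0.1881] board XY [-60.8321   3.5248] z 188.104068323681 yaw -25.02101787604801 F [ 0.4713 -0.5049 -0.0031] F board -0.2651555622934754 -0.6377762579801662 open 0.40157941380738355 xaxis [-0.0097  0.0018 -1.    ]
q [-18.7973  27.7352  93.5863  -0.0936  59.2409   6.2713]
dp [7.6848 8.4085] -51.10406832368099 turn 0.01083880665077964
```

View pics/s4c.png

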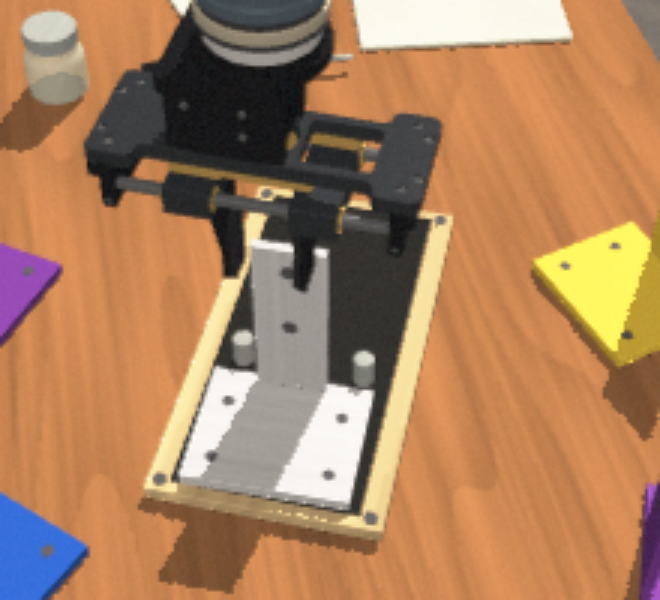

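The fingers are in front of the upright, which has its top at (290,245), and they're still closing. The bracket stands square between the posts at (244,348) and (363,367). Now I descend and make contact.

Emit:
{"method": "send_rows", "body": {
  "fingers": [0.12, 0.12, 0.12, 0.12, 0.12, 0.12, 0.12, 0.12],
  "dp": [
    [5, 2, -15],
    [7, 6, -30],
    [8, 8, -45],
    [8, 8, -51],
    [8.4, 9.3, -51],
    [9, 11.1, -51],
    [9.8, 12.9, -51],
    [10.6, 14.7, -51]
  ],
  "turn": [
    [0, 0, 0.011],
    [0, 0, 0.011],
    [0, 0, 0.011],
    [0, 0, 0.011],
    [0, 0, 0.011],
    [0, 0, 0.011],
    [0, 0, 0.011],
    [0, 0, 0.011]
  ]
}}

```text
time_s: 6.7
position: [0.5653, -0.0527, 0.1381]
tcp_rot: [[-0.006, 0.412, 0.911], [0.005, 0.911, -0.412], [-1.0, 0.002, -0.007]]
force: [-0.1, -0.7, -0.0]
opening: 0.116
```

```bash
cat > plan.py <<'E'
from h import *
# table of TCP targets: push phase on upright
def push(th,s,H=-10.5,hw=9.5):
    t=np.radians(th);return H+s*np.sin(t)-8*np.cos(t)-hw, 12+s*np.cos(t)+8*np.sin(t)
def hold(th,r,H=-10.5,hw=9.5):
    t=np.radians(th);return H-r*np.cos(t)+10*np.sin(t)+hw, 12+r*np.sin(t)+10*np.cos(t)
E
python3 -c "
from plan import *
where()
for th in range(0,44,3):
    s=125-1.5*th if th<27 else 85-(th-27)*60/15
    print(th,s,push(th,s))
for th in range(42,91,4): r=22+(th-42)*.8; print(th,r,hold(th,r))
"
```

```text
t 6.70 pos [ 0.5653 -0.0527  0.1381] board XY [-38.6322  -0.4974] z 138.06219765333074 yaw -24.315539274531535 F [-0.141  -0.6626 -0.0373] F board -0.6616767390790269 -0.14529174882619203 open 0.1163646496081526 xaxis [-0.0061  0.0046 -1.    ]
q [-16.6811  32.3996  94.67     0.1857  53.3424   7.5235]
0 125.0 (np.float64(-28.0), np.float64(137.0))
3 120.5 (np.float64(-21.68255355076186), np.float64(132.7535465878697))
6 116.0 (np.float64(-15.830873423898383), np.float64(128.20076756886093))
9 111.5 (np.float64(-10.45906387277536), np.float64(123.37872569667971))
12 107.0 (np.float64(-5.578629888370195), np.float64(118.32508680505929))
15 102.5 (np.float64(-1.1984544873041685), np.float64(113.07794955544966))
18 98.0 (np.float64(2.6752133183836158), np.float64(107.67567455192462))
21 93.5 (np.float64(6.038759870507963), np.float64(102.15671347385077))
24 89.0 (np.float64(8.89119757260541), np.float64(96.55943887479789))
27 85.0 (np.float64(11.461140284354531), np.float64(91.36747855392764))
30 73.0 (np.float64(9.571796769724482), np.float64(79.21985447626403))
33 61.0 (np.float64(6.513
[... 521 characters left out ...]
68), np.float64(43.44278954517308))
58 34.8 (np.float64(-10.96070943375127), np.float64(46.811266388575675))
62 38.0 (np.float64(-10.010443457274583), np.float64(50.24672415649813))
66 41.2 (np.float64(-8.622095118296961), np.float64(53.705439285633155))
70 44.400000000000006 (np.float64(-6.788768155800618), np.float64(57.14255379615102))
74 47.6 (np.float64(-4.507721177505971), np.float64(60.51243028483397))
78 50.8 (np.float64(-1.7804378862041244), np.float64(63.76901502545492))
82 54.0 (np.float64(1.387333235572168), np.float64(66.86620672164545))
86 57.2 (np.float64(4.9855702044342785), np.float64(69.75822841230321))
90 60.400000000000006 (np.float64(8.999999999999996), np.float64(72.4))
```

Emit:
{"method": "send_rows", "body": {
  "fingers": [0.12, 0.12, 0.12, 0.12, 0.12, 0.12, 0.12, 0.12, 0.12, 0.12],
  "dp": [
    [2.2, 4.8, -1],
    [4.4, 9.7, -1],
    [5.7, 12.6, -3],
    [7, 15.5, -5],
    [8.2, 18.2, -7.5],
    [9.4, 20.8, -10],
    [10.5, 23.2, -12.5],
    [11.6, 25.6, -15],
    [12.6, 27.8, -17.5],
    [13.6, 30, -20]
  ],
  "turn": [
    [0, 0, 0],
    [0, 0, 0],
    [0, 0, 0],
    [0, 0, 0],
    [0, 0, 0],
    [0, 0, 0],
    [0, 0, 0],
    [0, 0, 0],
    [0, 0, 0],
    [0, 0, 0]
  ]
}}

```text
time_s: 7.53
position: [0.5789, -0.0225, 0.1177]
tcp_rot: [[-0.006, 0.412, 0.911], [0.005, 0.911, -0.412], [-1.0, 0.002, -0.008]]
force: [-0.3, -2.1, 0.8]
opening: 0.12
```

```bash
python3 -c "
from h import *
go(11.5,0,91,-24.4)
c=cap('side','s5.png')
cv2.imwrite('pics/s5c.png',cv2.resize(c['img'][160:360,200:420],None,fx=3,fy=3))"
```

```text
t 7.53 pos [ 0.5789 -0.0225  0.1177] board XY [-5.4829 -0.407 ] z 117.7074877747648 yaw -24.321648974279455 F [-0.3492 -2.1206  0.7687] F board -2.0754792794996986 -0.5579774624091363 open 0.11965245704346944 xaxis [-0.0064  0.0046 -1.    ]
q [-13.3608  34.8367  93.7916   0.2199  51.7909  10.8245]
dp [ 6.645  15.6342] -26.7074877747648 turn -0.0013674833711381231
```

View pics/s5c.png

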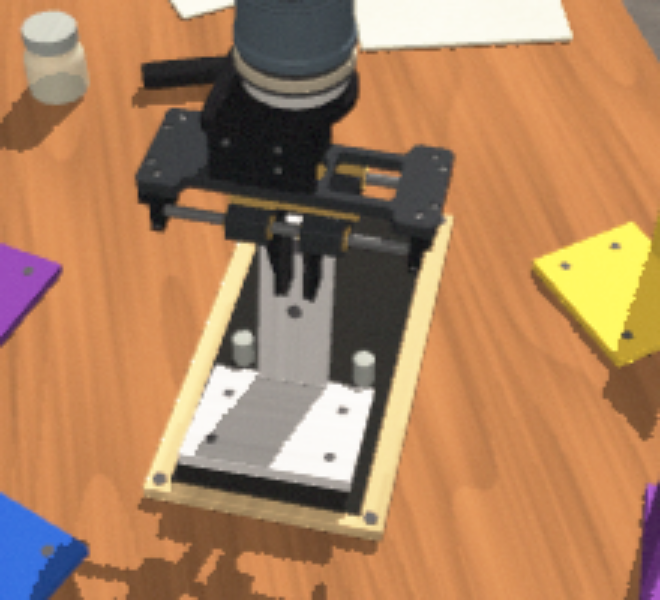

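The front edge of the foot has lifted, with its lower edge now at (180,465)–(350,490), so the bracket is tipping. The push is about 2 N. I'll continue.

Emit:
{"method": "send_rows", "body": {
  "fingers": [0.12, 0.12, 0.12, 0.12, 0.12, 0.12, 0.12, 0.12, 0.12, 0.12],
  "dp": [
    [0.9, 2, -2.4],
    [1.8, 3.9, -4.7],
    [2.6, 5.7, -7.4],
    [3.4, 7.4, -10],
    [4.1, 9, -12.8],
    [4.8, 10.5, -15.5],
    [5.4, 11.8, -18.3],
    [5.9, 13.1, -21],
    [6.5, 14.3, -23.7],
    [7, 15.5, -26.3]
  ],
  "turn": [
    [0, 0, 0],
    [0, 0, 0],
    [0, 0, 0],
    [0, 0, 0],
    [0, 0, 0],
    [0, 0, 0],
    [0, 0, 0],
    [0, 0, 0],
    [0, 0, 0],
    [0, 0, 0]
  ]
}}

```text
time_s: 8.42
position: [0.586, -0.0064, 0.0907]
tcp_rot: [[-0.007, 0.412, 0.911], [0.005, 0.911, -0.412], [-1.0, 0.002, -0.008]]
force: [-0.2, -1.5, 1.0]
opening: 0.12
```

```bash
python3 -c "
from h import *
go(-9,0,36,-24.4)
c=cap('side','s6.png')
cv2.imwrite('pics/s6c.png',cv2.resize(c['img'][190:350,220:400],None,fx=4,fy=4))"
```

```text
t 8.42 pos [ 0.586  -0.0064  0.0907] board XY [12.0223 -0.2098] z 90.70043075390574 yaw -24.318597877324365 F [-0.2071 -1.5335  1.0456] F board -1.4820636002512813 -0.44487834155791955 open 0.12013140602556513 xaxis [-0.0067  0.0051 -1.    ]
q [-11.6586  37.5577  93.7259   0.2738  49.1507  12.4806]
dp [ -8.8755 -19.058 ] -54.700430753905735 turn -0.0014207350588020227
```

View pics/s6c.png

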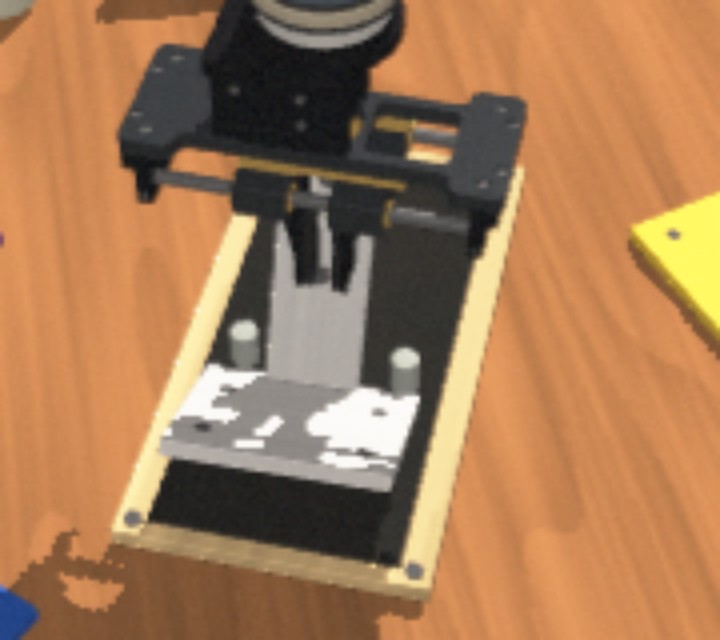

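```bash
cat > theta.py <<'E'
from h import *
def theta(c):
    W=pts(c);hsv=cv2.cvtColor(c['img'],cv2.COLOR_BGR2HSV)
    XY=w2b(W.reshape(-1,3)).reshape(480,640,2);Z=W[...,2]*1000
    m=(hsv[...,1]<60)&(hsv[...,2]>75)&(Z>17)&(abs(XY[...,1])<62)&(XY[...,0]>-125)&(XY[...,0]<160)&(Z<170)
    m=cv2.erode(m.astype(np.uint8),np.ones((3,3)))>0
    P=np.c_[XY[m],Z[m]]
    out=[]
    # ransac planes with normal mostly in XZ
    rng=np.random.default_rng(0);rem=P
    for k in range(2):
        best=None
        for _ in range(400):
            q=rem[rng.choice(len(rem),3,replace=False)];n=np.cross(q[1]-q[0],q[2]-q[0]);l=np.linalg.norm(n)
            if l<50: continue
            n/=l;i=abs((rem-q[0])@n)<1.5
            if best is None or i.sum()>best.sum(): best=i
        q=rem[best];mu=q.mean(0);n=np.linalg.svd(q-mu)[2][2];n*=np.sign(n[2]) if abs(n[2])>abs(n[0]) else -np.sign(n[0])
        print('plane n',n,'n pts',len(q),'mean',mu,'min',q.min(0),'max',q.max(0),'elev of normal to Z: %.1f'%np.degrees(np.arctan2(n[0],n[2])),'yaw %.1f'%np.degrees(np.arctan2(n[1],n[0])))
        out.append((n,mu));rem=rem[~best]
        if len(rem)<50: break
    if len(out)==2:
        # intersection at inner corner, at Y=0
        A=np.array([[o[0][0],o[0][2]] for o in out]);b=np.array([o[0]@o[1] for o in out])
        print('inner corner X,Z at Y=0',np.linalg.solve(A,b))
if __name__=='__main__': theta(dict(np.load('last_side.npz')))
E
python3 theta.py
```

```text
plane n [0.4534 0.0114 0.8912] n pts 953 mean [-54.2325  -0.8285  45.0074] min [-97.0218 -57.963   20.9714] max [-8.8218 58.2268 67.5823] elev of normal to Z: 27.0 yaw 1.4
plane n [-0.8911 -0.0094  0.4537] n pts 372 mean [ 4.1307  1.4242 53.7637] min [-12.7706 -21.5069  21.572 ] max [ 41.1629  37.6982 127.348 ] elev of normal to Z: -63.0 yaw -179.4
inner corner X,Z at Y=0 [-11.4095  23.2117]
```

The tilt measures 27.0° as planned, with the heel at X≈-9 and yaw of about 1°. Now I slide the tip down into the V while it tilts to about 39°.

Emit:
{"method": "send_rows", "body": {
  "fingers": [0.12, 0.12, 0.12, 0.12, 0.12, 0.12, 0.12, 0.12],
  "dp": [
    [-0.3, -0.6, -5.8],
    [-0.6, -1.3, -11.5],
    [-1.2, -2.6, -17.4],
    [-1.9, -4.1, -23.2],
    [-2.7, -5.9, -28.8],
    [-3.6, -7.9, -34.4],
    [-4.6, -10.2, -39.7],
    [-5.7, -12.7, -44.9]
  ],
  "turn": [
    [0, 0, 0],
    [0, 0, 0],
    [0, 0, 0],
    [0, 0, 0],
    [0, 0, 0],
    [0, 0, 0],
    [0, 0, 0],
    [0, 0, 0]
  ]
}}

```text
time_s: 9.13
position: [0.5799, -0.0191, 0.0447]
tcp_rot: [[-0.007, 0.412, 0.911], [0.005, 0.911, -0.412], [-1.0, 0.002, -0.009]]
force: [-0.4, 0.4, 2.2]
opening: 0.12
```

```bash
python3 -c "
from theta import *
where()
c=cap('side','s7.png');theta(c)
cv2.imwrite('pics/s7c.png',cv2.resize(c['img'][190:350,220:400],None,fx=4,fy=4))"
```

```text
t 9.13 pos [ 0.5799 -0.0191  0.0447] board XY [-2.051   0.0625] z 44.707348933487395 yaw -24.319011912315176 F [-0.3969  0.4262  2.1865] F board 0.22415351843733503 0.5375158092902059 open 0.1199980706857487 xaxis [-0.0075  0.0054 -1.    ]
q [-13.0301  41.4461  95.713    0.2995  43.3298  11.0706]
plane n [0.6338 0.0159 0.7733] n pts 512 mean [-49.8213  -1.9167  57.6452] min [-83.6556 -58.8841  20.4369] max [-4.811  57.6598 84.5416] elev of normal to Z: 39.3 yaw 1.4
plane n [-0.7745 -0.0225  0.6322] n pts 127 mean [ 4.566  -4.1828 39.3606] min [ -8.3511 -51.372   24.3992] max [ 71.6275  47.7805 120.6557] elev of normal to Z: -50.8 yaw -178.3
inner corner X,Z at Y=0 [-8.385  23.6447]
```

View pics/s7c.png

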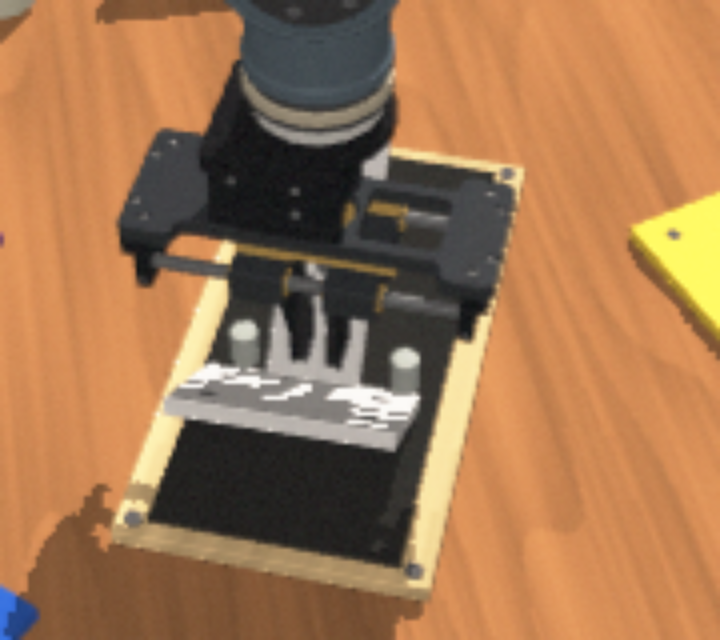

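Emit:
{"method": "send_rows", "body": {
  "fingers": [0.12, 0.12, 0.12, 0.12, 0.12],
  "dp": [
    [-0.6, -1.3, -2.4],
    [-1.2, -2.8, -4.8],
    [-1.9, -4.3, -7.2],
    [-2.6, -5.8, -9.7],
    [-2.6, -5.8, -9.7]
  ],
  "turn": [
    [0, 0, 0],
    [0, 0, 0],
    [0, 0, 0],
    [0, 0, 0],
    [0, 0, 0]
  ]
}}

```text
time_s: 9.6
position: [0.5767, -0.0257, 0.0347]
tcp_rot: [[-0.009, 0.412, 0.911], [0.005, 0.911, -0.412], [-1.0, 0.001, -0.01]]
force: [-0.7, 0.9, 6.8]
opening: 0.122
```

```bash
python3 -c "
from theta import *
where()
c=cap('side','s8.png');theta(c)
cv2.imwrite('pics/s8c.png',cv2.resize(c['img'][190:350,220:400],None,fx=4,fy=4))"
```

```text
t 9.60 pos [ 0.5767 -0.0257  0.0347] board XY [-9.3546  0.3037] z 34.705817549353746 yaw -24.33660612706671 F [-0.6808  0.8778  6.7589] F board 0.5181937230025242 0.9825821207180062 open 0.12164062156062765 xaxis [-0.0088  0.0052 -0.9999]
q [-13.7302  42.2735  96.2804   0.2553  42.0085  10.4162]
plane n [0.6394 0.0141 0.7688] n pts 485 mean [-51.9159  -0.7067  60.0157] min [-82.1829 -58.6021  21.1419] max [-6.0237 56.6566 84.2821] elev of normal to Z: 39.8 yaw 1.3
plane n [ 0.4936 -0.0118  0.8696] n pts 105 mean [-68.1019  -1.4042  71.5824] min [-85.0195 -56.7325  30.9615] max [ 2.0433 58.1269 82.1564] elev of normal to Z: 29.6 yaw -1.4
inner corner X,Z at Y=0 [-61.0441  67.595 ]
```

View pics/s8c.png

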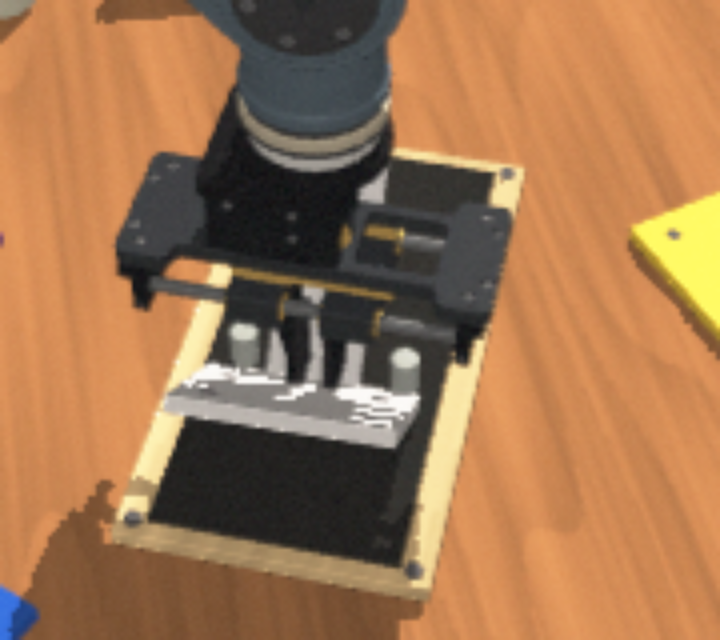

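The tip is now wedged on both faces at about 40°, with Fz at 7 N from touching both. I'm easing through the balance angle.

Emit:
{"method": "send_rows", "body": {
  "fingers": [0.12, 0.12, 0.12, 0.12, 0.12, 0.12, 0.12],
  "dp": [
    [0.2, 0.5, 0.6],
    [0.6, 1.3, 0.6],
    [1, 2.1, 0.6],
    [1.3, 2.9, 0.6],
    [1.7, 3.7, 0.6],
    [2, 4.4, 0.6],
    [2.3, 5, 0.6]
  ],
  "turn": [
    [0, 0, 0],
    [0, 0, 0],
    [0, 0, 0],
    [0, 0, 0],
    [0, 0, 0],
    [0, 0, 0],
    [0, 0, 0]
  ]
}}

```text
time_s: 10.23
position: [0.5792, -0.0202, 0.0353]
tcp_rot: [[-0.008, 0.412, 0.911], [0.006, 0.911, -0.412], [-1.0, 0.002, -0.01]]
force: [-0.2, 0.2, 0.7]
opening: 0.121
```

```bash
python3 -c "
from theta import *
where()
c=cap('side','s9.png');theta(c)
cv2.imwrite('pics/s9c.png',cv2.resize(c['img'][190:350,220:400],None,fx=4,fy=4))"
```

```text
t 10.23 pos [ 0.5792 -0.0202  0.0353] board XY [-3.3572  0.2634] z 35.261752735085764 yaw -24.337042488410788 F [-0.1755  0.1558  0.7465] F board 0.06944231790676753 0.22416016190297108 open 0.12101097457490738 xaxis [-0.0084  0.0055 -0.9999]
q [-13.152   42.32    95.9461   0.2969  42.2767  10.9648]
plane n [-0.3002  0.0158  0.9537] n pts 126 mean [-63.5628  -1.4037  93.4559] min [-71.3013 -58.3378  89.1881] max [ 23.8542  58.5233 122.1027] elev of normal to Z: -17.5 yaw 177.0
plane n [-0.6348 -0.0183  0.7724] n pts 84 mean [14.2387 -3.0472 39.9579] min [ -6.0832 -52.0524  22.9119] max [83.6524 49.5709 97.1947] elev of normal to Z: -39.4 yaw -178.3
inner corner X,Z at Y=0 [167.8643 166.2867]
```

View pics/s9c.png

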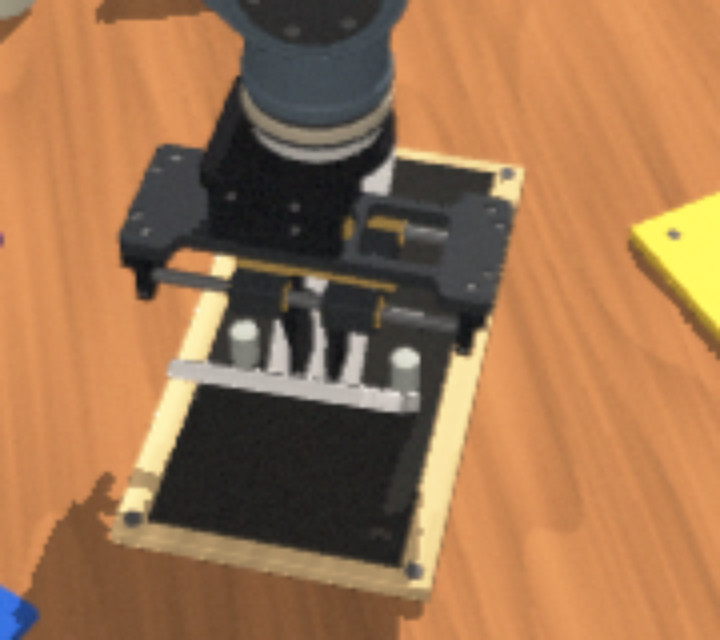

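The upright plane gives θ≈50.6°, right at balance, with near-zero force. I'll advance a little further so it rests on the foot-side contact.

Emit:
{"method": "send_rows", "body": {
  "fingers": [0.12, 0.12, 0.12, 0.12, 0.12, 0.12],
  "dp": [
    [0.3, 0.6, 0],
    [0.6, 1.3, 0],
    [0.9, 2, 0],
    [1.2, 2.7, 0],
    [1.5, 3.3, 0],
    [1.7, 3.7, 0]
  ],
  "turn": [
    [0, 0, 0],
    [0, 0, 0],
    [0, 0, 0],
    [0, 0, 0],
    [0, 0, 0],
    [0, 0, 0]
  ]
}}

```text
time_s: 10.78
position: [0.581, -0.0162, 0.0354]
tcp_rot: [[-0.008, 0.412, 0.911], [0.006, 0.911, -0.412], [-1.0, 0.002, -0.01]]
force: [-0.6, 0.8, 1.1]
opening: 0.126
```

```bash
python3 -c "
from theta import *
where()
c=cap('side','s10.png');theta(c)
cv2.imwrite('pics/s10c.png',cv2.resize(c['img'][190:350,220:400],None,fx=4,fy=4))"
```

```text
t 10.78 pos [ 0.581  -0.0162  0.0354] board XY [1.1247 0.2927] z 35.39827886796568 yaw -24.33853672013923 F [-0.6393  0.7712  1.1226] F board 0.4381822252877691 0.900806681756954 open 0.12647379222906519 xaxis [-0.0082  0.0059 -0.9999]
q [-12.7232  42.3818  95.7008   0.334   42.4501  11.3684]
plane n [-0.8845 -0.0244 -0.4659] n pts 388 mean [-41.6494  -1.1216  71.5589] min [-58.0294 -58.0658  27.962 ] max [-17.3913  56.8607 103.2195] elev of normal to Z: -117.8 yaw -178.4
plane n [-0.668  -0.0229  0.7438] n pts 123 mean [-49.6724  -0.3206 102.8942] min [-56.1334 -58.1056  97.1587] max [-28.0805  58.8241 122.8104] elev of normal to Z: -41.9 yaw -178.0
inner corner X,Z at Y=0 [-55.4562  97.7104]
```

View pics/s10c.png

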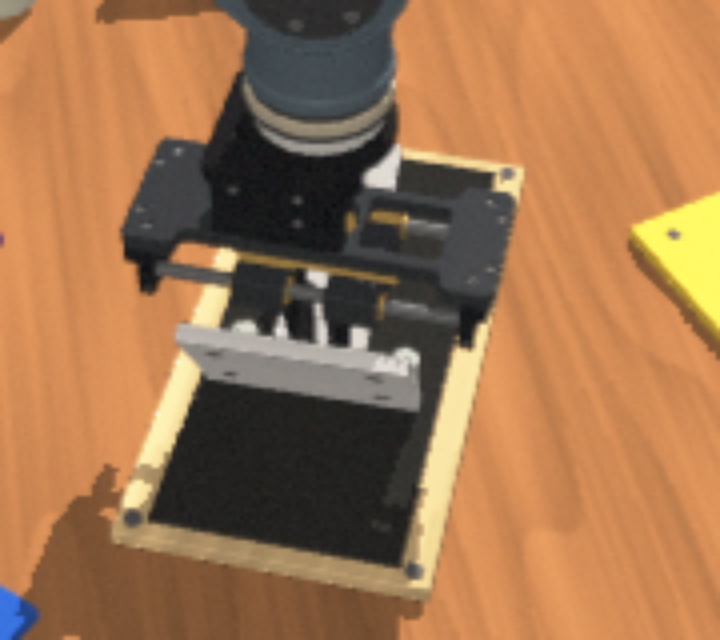

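θ≈62° now, past balance and resting on the fingertips via the foot plate, with the heel at X≈-10.3. I'll lower it on along the arc.

Emit:
{"method": "send_rows", "body": {
  "fingers": [0.12, 0.12, 0.12, 0.12, 0.12, 0.12, 0.12, 0.12, 0.12, 0.12],
  "dp": [
    [-0.1, -0.2, 2.2],
    [-0.2, -0.4, 4.5],
    [-0.1, -0.3, 6.8],
    [0, -0.1, 9.1],
    [0.1, 0.3, 11.5],
    [0.3, 0.7, 14],
    [0.6, 1.4, 16.4],
    [1, 2.2, 18.8],
    [1.4, 3.2, 21.2],
    [1.9, 4.2, 23.6]
  ],
  "turn": [
    [0, 0, 0],
    [0, 0, 0],
    [0, 0, 0],
    [0, 0, 0],
    [0, 0, 0],
    [0, 0, 0],
    [0, 0, 0],
    [0, 0, 0],
    [0, 0, 0],
    [0, 0, 0]
  ]
}}

```text
time_s: 11.67
position: [0.5829, -0.012, 0.0593]
tcp_rot: [[-0.008, 0.412, 0.911], [0.006, 0.911, -0.412], [-1.0, 0.002, -0.01]]
force: [0.0, -0.0, -0.0]
opening: 0.121
```

```bash
python3 -c "
from theta import *
where()
c=cap('side','s11.png');theta(c)
cv2.imwrite('pics/s11c.png',cv2.resize(c['img'][190:350,220:400],None,fx=4,fy=4))"
```

```text
t 11.67 pos [ 0.5829 -0.012   0.0593] board XY [5.6803 0.2801] z 59.29529475329884 yaw -24.336854576514074 F [ 0.0259 -0.0175 -0.0309] F board -0.0052674919370875135 -0.03078505106635814 open 0.12080364694223329 xaxis [-0.0083  0.0057 -0.9999]
q [-12.2718  40.2407  94.9484   0.305   45.3429  11.8502]
plane n [-1.     -0.0021  0.0001] n pts 1179 mean [-20.5483   0.8653  69.2843] min [-22.1516 -56.3176  20.7852] max [-18.89    59.1997 112.7046] elev of normal to Z: -90.0 yaw -179.9
plane n [-0.9983 -0.0002  0.059 ] n pts 149 mean [-19.2749  -2.0367  81.0144] min [-23.556  -55.8701  24.2603] max [-15.8452  58.2204 113.3993] elev of normal to Z: -86.6 yaw -180.0
inner corner X,Z at Y=0 [-20.547   59.4811]
```

View pics/s11c.png

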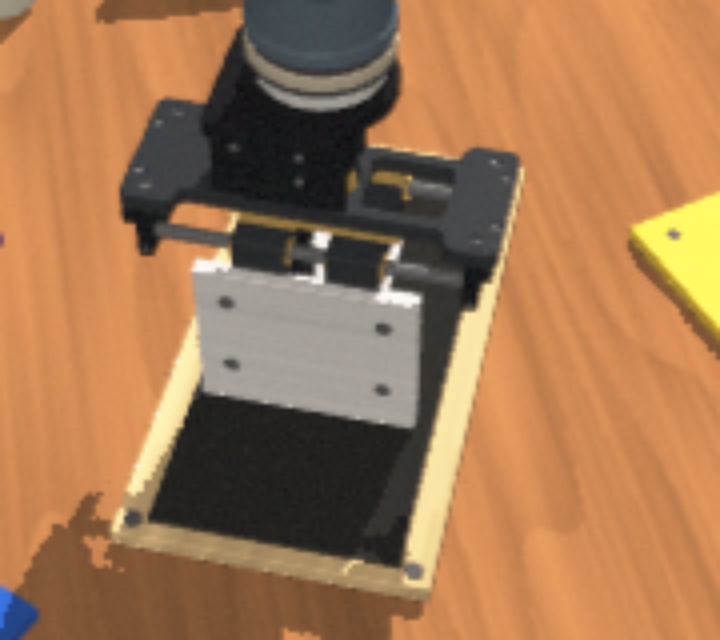

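The bracket now lies flat: the underside plane is vertical and the image shows the foot standing. However, it slid back about 10 mm (underside at X≈-20.5, where home is -10). I'll lift the fingers out, go around to the front and push it home squarely with both tips.

Emit:
{"method": "send_rows", "body": {
  "fingers": [0.12, 0.12, 0.12, 0.12, 0.3, 0.6, 1, 1, 1, 1],
  "dp": [
    [0, 0, 20],
    [0, 0, 45],
    [0, 0, 75],
    [-5, -10, 80],
    [-14, -31, 80],
    [-24, -52, 80],
    [-33, -72, 80],
    [-38, -84, 75],
    [-38, -84, 45],
    [-38, -84, 20]
  ],
  "turn": [
    [0, 0, 0],
    [0, 0, 0],
    [0, 0, 0],
    [0, 0, 0],
    [0.03, -0.015, 0],
    [0.07, -0.03, 0],
    [0.109, -0.05, 0],
    [0.109, -0.05, 0],
    [0.109, -0.05, 0],
    [0.109, -0.05, 0]
  ]
}}

```text
time_s: 12.55
position: [0.5455, -0.098, 0.0797]
tcp_rot: [[0.046, 0.411, 0.91], [0.113, 0.904, -0.413], [-0.993, 0.121, -0.005]]
force: [-0.4, -0.1, -0.4]
opening: 0.489
```

```bash
python3 -c "
from theta import *
go(-37,0,52,-24.4)
c=cap('side','s12.png');theta(c)
cv2.imwrite('pics/s12c.png',cv2.resize(c['img'][190:350,220:400],None,fx=4,fy=4))"
```

```text
t 12.55 pos [ 0.5455 -0.098   0.0797] board XY [-88.0676  -1.2283] z 79.72729400969212 yaw -24.4240213388721 F [-0.4136 -0.1129 -0.3682] F board -0.2736905312871682 0.3300350045035286 open 0.4893149055660112 xaxis [ 0.0455  0.1125 -0.9926]
q [-25.6728  36.6165 100.0543  10.0059  44.2127  -8.4653]
dp [19.9776 47.0138] -27.727294009692116 turn 0.00041925145405550043
plane n [ 0.1287 -0.0149  0.9916] n pts 59 mean [57.3257 -0.8257 23.6368] min [-22.6608 -45.3499  17.1443] max [111.9552  39.3595  35.6696] elev of normal to Z: 7.4 yaw -6.6
plane n [ 0.0744 -0.0403  0.9964] n pts 36 mean [93.7169 -1.5207 21.185 ] min [-20.7015 -17.5969  17.9259] max [124.0707  37.4619  32.3092] elev of normal to Z: 4.3 yaw -28.4
inner corner X,Z at Y=0 [51.6103 24.3913]
```

View pics/s12c.png

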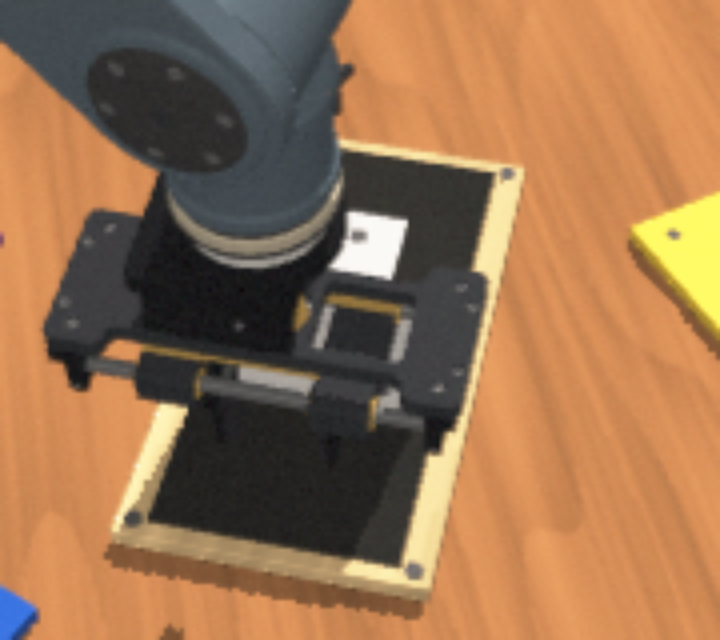

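Emit:
{"method": "send_rows", "body": {
  "fingers": [1, 1, 1, 1, 1, 1, 1, 1, 1, 1],
  "dp": [
    [0, 0, -10],
    [2, 5, -20],
    [5, 11, -28],
    [7, 16, -28],
    [10, 22, -28],
    [12, 27, -28],
    [15, 33, -28],
    [17, 39, -28],
    [19, 43, -28],
    [21, 47, -28]
  ],
  "turn": [
    [0, 0, 0],
    [0, 0, 0],
    [0, 0, 0],
    [0, 0, 0],
    [0, 0, 0],
    [0, 0, 0],
    [0, 0, 0],
    [0, 0, 0],
    [0, 0, 0],
    [0, 0, 0]
  ]
}}

```text
time_s: 13.43
position: [0.5634, -0.0484, 0.0472]
tcp_rot: [[0.036, 0.411, 0.911], [0.117, 0.904, -0.412], [-0.993, 0.121, -0.015]]
force: [0.3, 0.1, 0.7]
opening: 1.0
```

```bash
python3 -c "
from h import *
go(-20,0,52,-24.4)"
```

```text
t 13.43 pos [ 0.5634 -0.0484  0.0472] board XY [-35.4728   2.9943] z 47.20235841715285 yaw -24.335525252367365 F [0.3476 0.1185 0.722 ] F board 0.25150214700845186 -0.2676262147080414 open 0.9998913866421881 xaxis [ 0.0364  0.1166 -0.9925]
q [-20.1082  40.3128  99.2677  10.6658  41.2562  -3.7998]
dp [ 9.1187 12.8538] 4.797641582847149 turn -0.0011252966305818157
```

Emit:
{"method": "send_rows", "body": {
  "fingers": [1, 1, 1, 1, 1, 1, 1],
  "dp": [
    [2, 2, 2],
    [3.5, 4.5, 3],
    [4.5, 6.2, 3],
    [5.3, 7.8, 3],
    [6, 9.1, 3],
    [6.7, 10.4, 3],
    [7.4, 11.5, 3]
  ],
  "turn": [
    [0, 0, 0],
    [0, 0, 0],
    [0, 0, 0],
    [0, 0, 0],
    [0, 0, 0],
    [0, 0, 0],
    [0, 0, 0]
  ]
}}

```text
time_s: 14.02
position: [0.5708, -0.0373, 0.0504]
tcp_rot: [[0.037, 0.411, 0.911], [0.116, 0.904, -0.412], [-0.993, 0.121, -0.015]]
force: [-1.8, -4.3, 1.6]
opening: 0.999
```

```bash
python3 -c "
from h import *
go(-20,0,50,-24.4)
c=cap('side','s13.png')
cv2.imwrite('pics/s13c.png',cv2.resize(c['img'][190:350,220:400],None,fx=4,fy=4))"
```

```text
t 14.02 pos [ 0.5708 -0.0373  0.0504] board XY [-22.3501   0.7994] z 50.373401328871985 yaw -24.34643856649212 F [-1.7965 -4.2764  1.5971] F board -4.636631905754866 -0.13052887686064144 open 0.9988167370735909 xaxis [ 0.0365  0.1161 -0.9926]
q [-18.7528  40.2643  98.3516  10.4745  42.0221  -2.1853]
dp [1.6988 1.8099] -0.37340132887198507 turn -0.0009348233668002821
```

View pics/s13c.png

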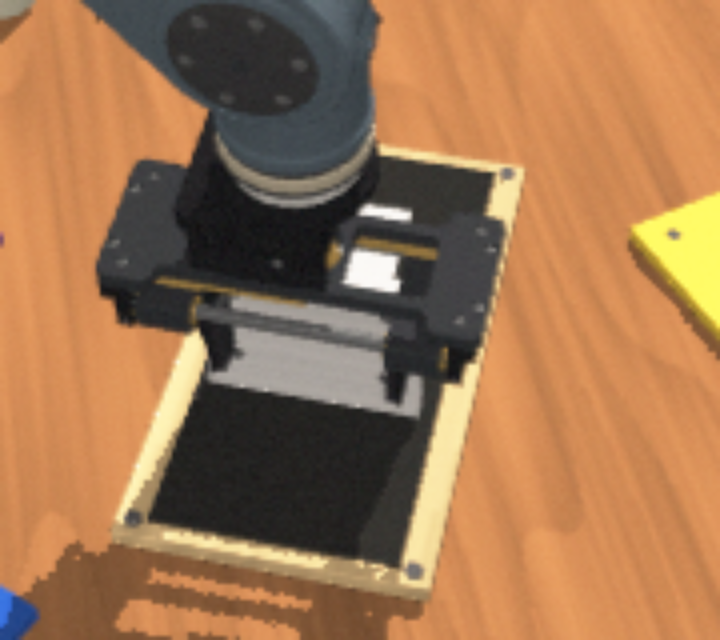

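Sliding steadily at about 4.6 N, with both tips on the foot plate at (218,360) and (398,395). I continue in small steps until the posts stop it.

Emit:
{"method": "send_rows", "body": {
  "fingers": [1, 1, 1],
  "dp": [
    [0.3, 0.7, 0],
    [0.6, 1.4, 0],
    [0.8, 1.8, 0]
  ],
  "turn": [
    [0, 0, 0],
    [0, 0, 0],
    [0, 0, 0]
  ]
}}

```text
time_s: 14.32
position: [0.5718, -0.0353, 0.0504]
tcp_rot: [[0.037, 0.411, 0.911], [0.116, 0.904, -0.412], [-0.993, 0.121, -0.015]]
force: [-1.6, -3.4, 2.4]
opening: 0.998
```

Emit:
{"method": "send_rows", "body": {
  "fingers": [1, 1],
  "dp": [
    [0.2, 0.5, 0],
    [0.4, 1, 0]
  ],
  "turn": [
    [0, 0, 0],
    [0, 0, 0]
  ]
}}

```text
time_s: 14.48
position: [0.5722, -0.0346, 0.0504]
tcp_rot: [[0.037, 0.411, 0.911], [0.116, 0.904, -0.412], [-0.993, 0.12, -0.014]]
force: [-3.6, -6.3, 2.5]
opening: 0.998
```

```bash
python3 -c "
from h import *
go(-20,0,50,-24.4)"
```

```text
t 14.48 pos [ 0.5722 -0.0346  0.0504] board XY [-19.3676   0.7077] z 50.37280040218617 yaw -24.327035793586287 F [-3.6225 -6.3064  2.4864] F board -7.239619140064583 0.6937138499451354 open 0.9980421492718557 xaxis [ 0.0365  0.1155 -0.9926]
q [-18.4298  40.3057  98.213   10.4208  42.0618  -1.8345]
dp [ 0.3832 -0.8683] -0.37280040218617216 turn -0.0012734656380238472
```

Force is rising, so it's probably touching a post.

Emit:
{"method": "send_rows", "body": {
  "fingers": [1, 1],
  "dp": [
    [0.2, 0.5, 0],
    [0.4, 0.9, 0]
  ],
  "turn": [
    [0, 0, 0],
    [0, 0, 0]
  ]
}}

```text
time_s: 14.65
position: [0.5722, -0.0346, 0.0504]
tcp_rot: [[0.036, 0.41, 0.911], [0.114, 0.904, -0.411], [-0.993, 0.119, -0.014]]
force: [-3.5, -7.3, 4.1]
opening: 1.003
```

```bash
python3 -c "
from h import *
where()"
```

```text
t 14.65 pos [ 0.5722 -0.0346  0.0504] board XY [-19.2876   0.6882] z 50.38592559161896 yaw -24.2881519858518 F [-3.5476 -7.3404  4.0601] F board -8.150284506844894 0.1984055668472575 open 1.0025458093775388 xaxis [ 0.0358  0.1141 -0.9928]
q [-18.3717  40.3084  98.1808  10.2784  42.0848  -1.7063]
```

Emit:
{"method": "send_rows", "body": {
  "fingers": [1, 1, 1],
  "dp": [
    [0.4, 0.9, 0],
    [0.8, 1.8, 0],
    [0.8, 1.8, 0]
  ],
  "turn": [
    [0, 0, 0],
    [0, 0, 0],
    [0, 0, 0]
  ]
}}

```text
time_s: 14.9
position: [0.5723, -0.0345, 0.0504]
tcp_rot: [[0.035, 0.409, 0.912], [0.111, 0.905, -0.41], [-0.993, 0.116, -0.014]]
force: [-5.3, -9.7, 4.0]
opening: 1.0
```

```bash
python3 -c "
from h import *
where()"
```

```text
t 14.90 pos [ 0.5723 -0.0345  0.0504] board XY [-19.1953   0.6193] z 50.43253604408102 yaw -24.236888683327894 F [-5.2592 -9.6532  3.9562] F board -10.963632976232308 0.8016305810574139 open 1.0001248906986455 xaxis [ 0.0345  0.1114 -0.9932]
q [-18.2693  40.3115  98.1203  10.0123  42.1285  -1.4516]
```

It's firmly against the stop: 11 N with no further motion. Now I back straight off, retreat and check.

Emit:
{"method": "send_rows", "body": {
  "fingers": [1, 1, 1, 1, 1, 1, 1, 1, 1, 1],
  "dp": [
    [-1, -2, 0],
    [-3, -7, 0],
    [-8, -18, 0],
    [-16, -36, 0],
    [-24, -54, 20],
    [-32, -72, 50],
    [-45, -95, 85],
    [-60, -125, 120],
    [-75, -160, 140],
    [-90, -195, 140]
  ],
  "turn": [
    [0, 0, 0],
    [0, 0, 0],
    [0, 0, 0],
    [0, 0, 0],
    [0, 0, 0],
    [0, 0, 0],
    [0, 0, 0],
    [0, 0, 0],
    [0, 0, 0],
    [0, 0, 0]
  ]
}}

```text
time_s: 15.73
position: [0.4855, -0.2263, 0.1938]
tcp_rot: [[0.041, 0.407, 0.913], [0.108, 0.906, -0.409], [-0.993, 0.115, -0.007]]
force: [0.5, 0.4, 0.2]
opening: 1.0
```

```bash
python3 -c "
from theta import *
where()
for n in ('side','top'):
  c=cap(n,n+'14.png');x0,y0=(220,190) if n=='side' else (215,165)
  if n=='side': theta(c)
  cv2.imwrite('pics/%s14c.png'%n,cv2.resize(c['img'][y0:y0+145,x0:x0+180],None,fx=4,fy=4,interpolation=cv2.INTER_CUBIC))"
```

```text
t 15.73 pos [ 0.4855 -0.2263  0.1938] board XY [-229.6896    0.4127] z 193.80697261944488 yaw -24.14221480705766 F [0.4943 0.3842 0.1694] F board 0.5541070418269523 -0.29140264721408443 open 1.000317759391873 xaxis [ 0.0409  0.108  -0.9933]
q [-40.6052  25.9788  96.2816   7.1946  60.1968 -20.1536]
plane n [-1.     -0.0087  0.004 ] n pts 517 mean [-9.4993 -3.9906 88.0087] min [-11.4666 -57.1113  57.3187] max [ -7.3238  41.1575 113.0203] elev of normal to Z: -89.8 yaw -179.5
plane n [ 0.0291 -0.0139  0.9995] n pts 86 mean [108.5122  -2.9158  19.1367] min [ 83.0742 -21.3211  17.2171] max [135.5234  23.009   21.6965] elev of normal to Z: 1.7 yaw -25.5
inner corner X,Z at Y=0 [-9.7968 22.618 ]
```

View pics/side14c.png

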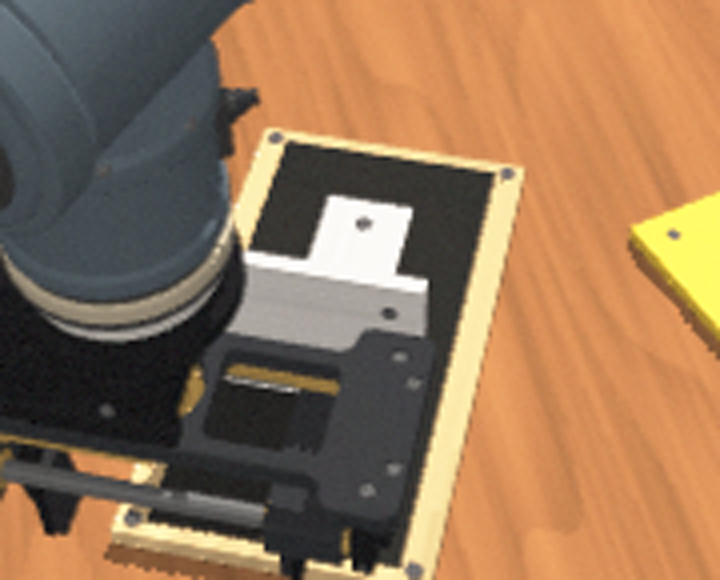

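View pics/top14c.png

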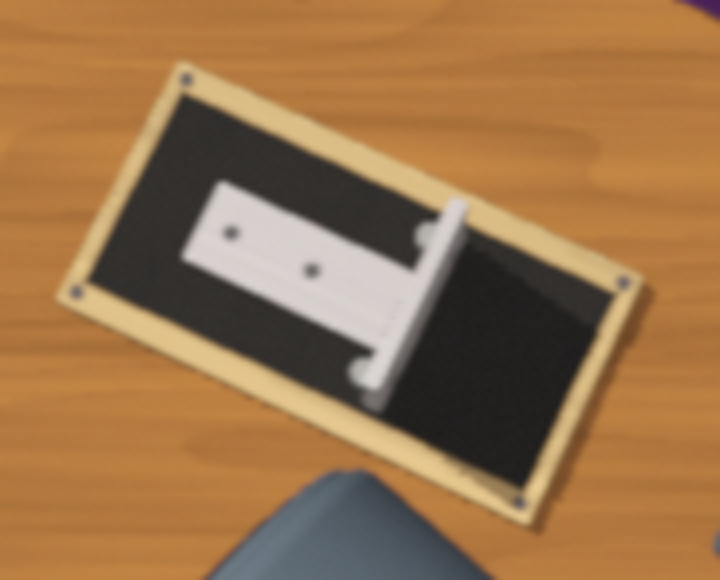

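```bash
python3 -c "
from h import *
T=dict(np.load('last_top.npz'))
print(w2b(ray(T,np.array([(220,181),(181,258)])/4+[215,165],.020)))
print(w2b(ray(T,np.array([(468,203),(380,390)])/4+[215,165],.112)))
"
```

```text
[[139.7576 -23.3644]
 [139.6884  30.1299]]
[[-10.4166 -56.8699]
 [-11.7743  62.1127]]
```

The heel is at X≈-10 and the upright end at X≈139.7 (140 expected). It's flat, square and between the posts, so I'm handing in.

```bash
python3 -c "
from h import *
where();print(bot.hand_in())"
```

```text
t 15.83 pos [ 0.4841 -0.2313  0.1918] board XY [-234.872    -0.3371] z 191.7973897523745 yaw -24.612858914255867 F [-0.4444 -0.0359  0.5996] F board -0.21629330223785087 0.389836914109759 open 1.002587549501801 xaxis [ 0.0399  0.1055 -0.9936]
q [-41.0354  26.2071  96.2408   7.0167  59.9993 -20.039 ]
the job is handed in; nothing more can be done
None
```

The bracket is lying flat on its back between the two posts, with its foot plate standing up against them. I handed the job in at about 16 s of the 67 s allowed.

**What I did:** I used only fingertip pushes.
1. I squared the bracket with a side push.
2. I tipped it by pushing high on the upright.
3. I slid the fingertips down into the L so they touched both faces, and took it past the balance angle that way. Then I eased it down with the tips against the inside of the foot plate.
4. I pushed it home against the posts from the front. It stopped at about 11 N and did not move further.

**Last checks:**

| Check | Measured | Expected |
|---|---|---|
| Foot plate underside (heel edge), board x | -9.5 to -11.8 mm | -10 mm |
| Upright end, board x | 139.7 mm | 140 mm |
| Foot plate angle to the board | 89.8° | 90° |
| Yaw | about 0.5° | 0° |
| Sideways offset | about +3 mm | 0 mm |

The robot was touching nothing at the end. I never moved toward the mug, jar, screwdriver or look-alikes, but I did not check their positions again.

**Less certain:** between about 62° and flat, the bracket slid back about 10 mm, which the front push then corrected. The fingertips no longer touched the foot plate when I next looked, with the bracket already flat. I did not see how gently the last few degrees went down.

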